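# Slide the loaded tray over the gap and seat it on the dock pad

### The arm

A 6-joint arm with a two-finger parallel gripper is mounted at the origin on a cart in front of the work surface, level with it; the furniture and walls round the work are solid. World frame = base frame: x ahead of the robot, y to its left, z up, the work surface at z = 0. Lengths are in m, angles in rad, forces in N, time in s.
With the tool pointing down it reaches from about 0.35 to 0.775 m from the base axis. Payload 7.3 kg.
Tool frame: the origin (TCP) lies at the very end of the fingers, on their centre line; the grasp point (between the pads) lies 19 mm behind it; z points along the fingers, y is the line along which they close (so a half turn about z gives the same grasp; the last joint's range is limited). The gripper opens to 92 mm and grips with 3 to 60 N. Pads are 19 mm wide; open, the fingers measure 130 mm over their backs; the gripper's body (75 mm by 190 mm) begins 47 mm behind the grasp point.
Start: joints at [1.185, 0.342, 1.524, -0, 1.275, -0.146], TCP at [0.125, 0.51, 0.227] pointing down, gripper open.
Joint ranges: [-2.53, 2.53], [-0.77, 2.02], [0.04, 2.7], [-1, 4.14], [0.28, 2.66], [-3.11, 3.11]. Speed limits (rad/s): [2.57, 2.57, 3.14, 3.14, 3.14, 3.14].

### API

Orientations are given as [roll, pitch, yaw] about the fixed x, y, z axes, in that order (R = Rz(yaw) Ry(pitch) Rx(roll)).
In Python, from cell import robot gives the robot as it stands. The module is installed in compiled form; this text tells all that it offers.
- The arm moves only by the tool arm_command, never from a script. Its argument "moves" is a list of rows, each a list of 3 entries, a list of its own where there are three numbers: the shift along the tool's x, y, z in m, then the turn, a rotation vector about the tool's x, y, z in rad, then the finger opening in m, from 0 to 0.0918. In form: [[[dx, dy, dz], [ax, ay, az], claw], ...]. A call has exactly 5 rows; each row is the pose to reach, as a shift and turn from the pose commanded when the call began, along the tool's axes at that moment; what a row does not reach only later rows make up. A row lasts 1/10 s, in which the tool goes at most 50 mm and 8.59 degrees, less where a joint would pass 70% of its speed; a pose out of reach is approached as far as the arm can. A call with a gripper value outside its range is refused whole. The fingers move at their own pace and stop on an object; "squeeze" is the grip in N (left out, the last holds). Time passes only in rows, so rows that repeat a pose let the fingers close, or fill a call up. It gives the time, the measured TCP pose, the force, the opening and the grip force at its end, in the units of the state.
- robot.observe(): the state, without advancing time (a new reading comes with each control period).
- robot.read_camera(name): name is "side" or "top"; returns the picture (400x640x3 uint8, red, green, blue); there is no depth.
- robot.camera_model(name): a dict with "fx", "fy", "cx", "cy" (pixels), "k1" (the pictures are not rectified: a ray, as slopes to the right and down, at radius r is drawn at 1 + k1 r^2 times it, then the intrinsics apply), "R" (3x3) and "t" (3): a world point X has camera coordinates R X + t. Camera axes: x right, y down, z forward; pixel columns grow to the right and rows downward; lengths in m; the calibration is good to about 2 mm. A picture is of the moment at which its call begins. camera_model takes no time and is no camera call.
- robot.hand_in(): hands the job in; it is judged then, once.
The state is a dict: "time": time; "qpos": joint angles; "qvel": joint speeds; "joint_efforts": joint torques, N m; "tool_pos": TCP position; "tool_rot": TCP orientation; "contact_force": force on the tool from outside, world axes, zero at the start; "torque": the same for the moment, N m; "opening": finger opening in m; "grip_force": force on a finger pad.
Only numpy, scipy, OpenCV 4.12 (cv2) and the standard library are available. Lean on these libraries where they do the work, as an engineer would, in place of code of your own. Each camera call takes 0.05 s, during which the arm holds its last target. There are 200 camera calls.

### The job

Slide the blue tray with its tip box from the loading stand across the gap onto the receiving stand, keeping it level and down on the decks: its heavy nose must not sag into the gap, so hold its tail while it bridges. Then push it gently home against the black sprung pad of the dock, with about 8 to 10 N on the pad, and let go, leaving it resting against the pad with the tip box still in its bay. Do not lift the tray, press it hard onto the decks or ram the pad, and leave the beaker, brown-labelled jar and petri dish alone.

Things in the scene. Friction and masses are not known exactly. Their poses are not given: they have to be found in the camera images.
- tray: Blue tray, 200 long (x) x 134 wide (y), walls 27 high, floor 4 thick on two round steel runners (underside: 4 below the floor), about 0.3 kg, loose. Origin: centre of the underside (foot of the runners); +x points to the nose, which leads over the gap; +z up. Open at the tail but for a white grip plate. Sliding friction of the loaded tray is some 2 to 10 N, different in each run.
- tray_grip (a point): Point on the white upright grip plate at the tray's tail, 14 below its top edge and 49 above the tray's underside, at tray x = -90, y = 0. The plate is 12 thick (tray x), 60 wide (tray y), its top 63 above the underside; take it between the fingers along the tray's x. Free room: 80 in front of it, open behind it.
- tray_nose (a point): Middle of the tray's nose tip, at tray x = +100, 10 above the underside (nose and runners curl up). Axes as the tray's. The loaded tray's centre of mass lies only 72 to 82 behind this point, less than the gap, so the tray tips over the loading deck's edge unless its tail is held.
- tray_bay (a point): Centre of the floor of the tray's front bay (tray x = +45, 8 above the underside), where the tip box stands.
- tip_box: Blue and white closed pipette tip box, 88 x 123 x 66 high, about 0.5 kg (varies), loose in the tray's front bay, 2 to 3 play. Origin: centre of its underside; the lid is not to be used.
- loading_stand: Low fixed steel stand, deck 210 long (x) x 174 wide, top 50 above the bench. Origin: centre of its underside, on the bench; +x points to the receiving stand. White guides 12 high along both sides, 144 apart (5 clear each side of the tray). The tray starts here.
- loading_edge (a point): Middle of the loading deck's edge at the gap, on the deck surface (stand x = +105).
- receiving_stand: Like fixed stand, deck 300 long (x) x 174 wide, top 50 above the bench, beyond an open gap of 102 to 119, turned alike but up to 4 to the side. Origin: centre of its underside; +x points away from the gap. White guides 144 apart from 32 past its edge, with a flared mouth that begins about 10 past the edge.
- receiving_edge (a point): Middle of the receiving deck's edge at the gap, on the deck surface (stand x = -150).
- dock: Blue fixed bracket across the receiving deck at stand x = +130. Origin: plate middle, at deck height; x as the stand's. Carries a clamped carriage with a black rubber pad 100 wide, 5 to 23 above the deck. The pad's free face is somewhere 43 to 73 before (-x) the origin, not measured: find it by feel. It gives on a spring, 3 N per mm, 9 travel.
- beaker: Clear beaker, 72 wide, 90 high, standing on the bench behind the receiving stand: leave it.
- brown_bottle: White jar with a brown label, 48 wide, 88 high, on the bench: leave it.
- petri_dish: Closed dish, 58 wide, 14 high, on the bench before the monitor: leave it.

How it is judged:
By the outcome, as a careful person would: the job done as asked, in the order asked, and still so for the second after the job is handed in, with the robot touching nothing.
It also fails if it takes over 69 s, if anything falls off the work surface, if the arm or the gripper's body presses on something with over 40 N, if the wrist force passes 120 N, or if a joint passes its speed limit or range.

## Working session

There is one attempt and no reset: what is moved stays moved. The work goes in short steps, Python scripts to look and compute and a tool call to move; the robot and the scene stay as the last step left them, time stands still between calls to the robot, and variables do not carry over. Pictures are saved under pics/ and viewed, at most 10 in all, crops included, and the job is handed in when it is done.

Besides the shell and the picture viewer there is one more tool, called by a JSON object that holds its "name" and its "arguments". arm_command: Moves the arm, as the interface text tells. Its arguments: {"type":"object","properties":{"moves":{"type":"array"},"squeeze":{"type":"number"}},"required":["moves"]}

```bash
mkdir -p pics
python3 - <<'E'
from cell import robot
import cv2
for n in ("side","top"):
    cv2.imwrite(f"pics/{n}0.png",robot.read_camera(n)[:,:,::-1]); m=robot.camera_model(n); print(n,m)
print(robot.observe())
E
```

```text
side {'fx': 508.5335473157434, 'fy': 508.5335473157434, 'cx': 310.26776580902737, 'cy': 215.23410505600606, 'k1': -0.03294229991859267, 'R': array([[ 0.94658505, -0.3219165 ,  0.01861462],
       [-0.14710615, -0.48248992, -0.86346005],
       [ 0.2869434 ,  0.81460006, -0.50407364]]), 't': array([-0.55128145,  0.19238575,  1.38085277])}
top {'fx': 485.5938822433794, 'fy': 485.5938822433794, 'cx': 317.9511251126896, 'cy': 207.14928792404996, 'k1': 0.02859998792885447, 'R': array([[-0.02914801, -0.99955969, -0.00555118],
       [-0.9888581 ,  0.0296461 , -0.14587932],
       [ 0.14597966,  0.00123723, -0.98928682]]), 't': array([0.04194956, 0.61946   , 1.16765536])}
{'time': 0.1, 'qpos': array([ 1.18499999e+00,  3.42667592e-01,  1.52490918e+00, -5.09761920e-05,
        1.27541727e+00, -1.46000932e-01]), 'qvel': array([ 1.74598306e-03, -1.65605939e-03, -2.31850342e-03, -3.99269644e-05,
        7.76647808e-04,  7.62286262e-04]), 'joint_efforts': array([ 5.37256146e-04, -4.31998980e+01, -2.44699323e+01,  7.17605744e-02,
        5.25038852e-02, -8.11813857e-05]), 'tool_pos': array([0.12454467, 0.50963729, 0.22611122]), 'tool_rot': array([-3.14019909e+00, -1.55648421e-04,  2.90181202e+00]), 'contact_force': array([ 0.80202833, -0.34568292,  0.4656689 ]), 'torque': array([ 0.03330766, -0.01569264,  0.00715786]), 'grip_force': 0.0, 'opening': 0.09201335343634372}
```

View pics/side0.png

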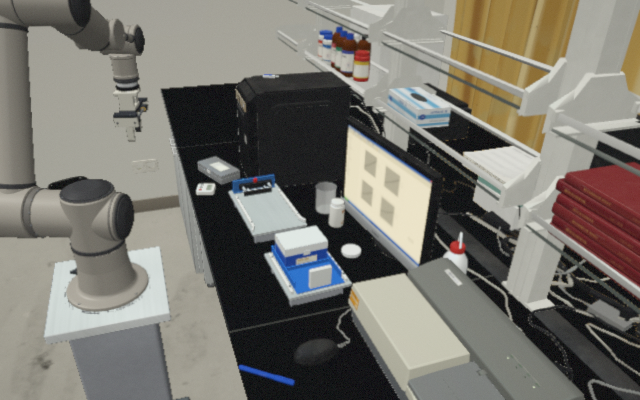

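View pics/top0.png

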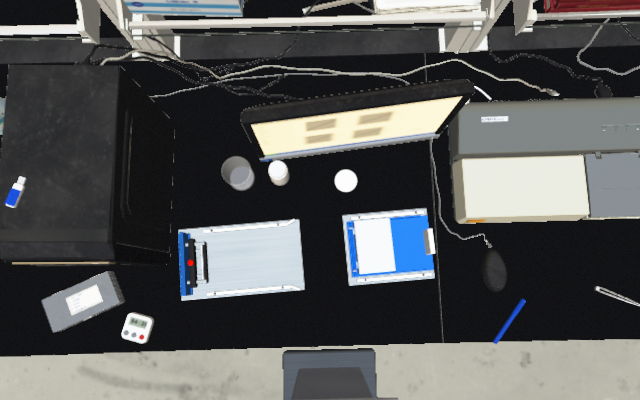

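Top view: receiving stand at about columns 180–303, rows 220–300, with the blue dock on its left. Loading stand with tray at 343–437, rows 209–286, grip plate near (431,241). Travel is to the left (+y).

```bash
cat > h.py <<'E'
import numpy as np, cv2
from cell import robot
def ray(n,uv):
    m=robot.camera_model(n); d=np.array([(uv[0]-m["cx"])/m["fx"],(uv[1]-m["cy"])/m["fy"]])
    x=d.copy()
    for _ in range(20): x=d/(1+m["k1"]*(x@x))
    R,t=np.array(m["R"]),np.array(m["t"]); return -R.T@t, R.T@np.r_[x,1]
def onz(n,uv,z):
    c,d=ray(n,uv); return c+d*(z-c[2])/d[2]
def proj(n,X):
    m=robot.camera_model(n); p=np.array(m["R"])@X+np.array(m["t"]); s=p[:2]/p[2]; s=s*(1+m["k1"]*(s@s))
    return np.array([m["fx"]*s[0]+m["cx"],m["fy"]*s[1]+m["cy"]])
def crop(n,u0,v0,w,h,k,f):
    im=robot.read_camera(n)[v0:v0+h,u0:u0+w,::-1]
    cv2.imwrite(f,cv2.resize(im,None,fx=k,fy=k,interpolation=cv2.INTER_CUBIC))
E
python3 - <<'E'
from h import *
im=cv2.imread("pics/top0.png")
a=cv2.resize(im[200:310,320:450],None,fx=5,fy=5,interpolation=cv2.INTER_CUBIC)
cv2.imwrite("pics/c1.png",a)
b=cv2.resize(im[205:310,170:320],None,fx=5,fy=5,interpolation=cv2.INTER_CUBIC)
cv2.imwrite("pics/c2.png",b)
E
```

```text
(no output)
```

View pics/c1.png

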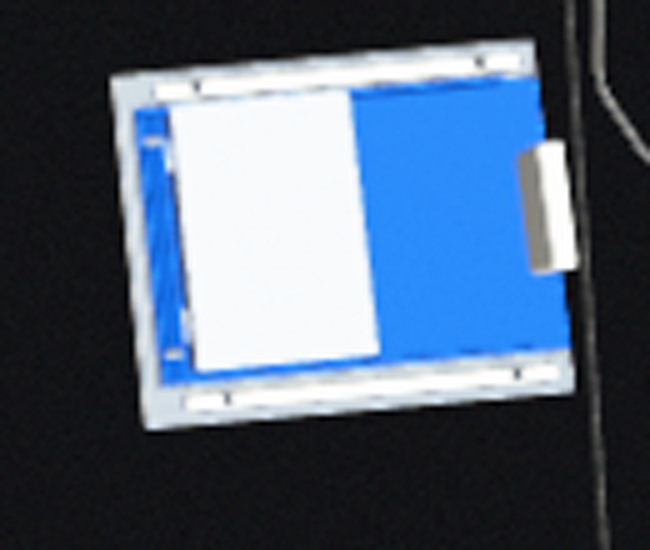

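View pics/c2.png

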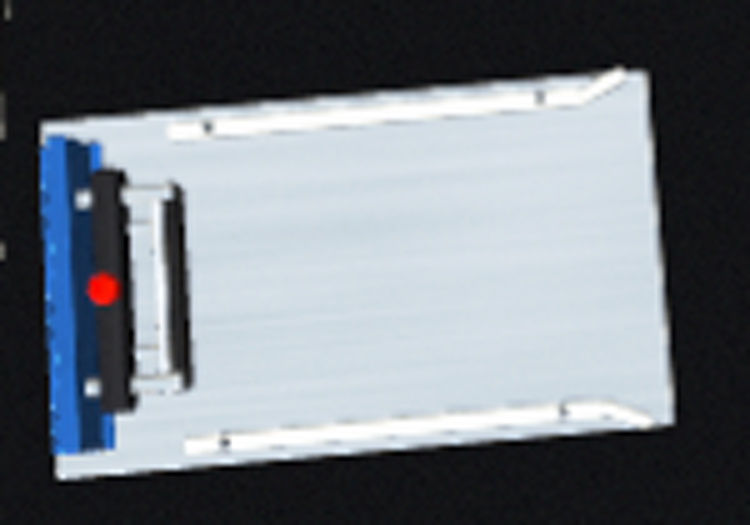

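c1: loading-deck corners at about (110,75), (147,430), (575,393), (535,40), and the white plate top at (541–578,140–272). c2: receiving gap edge runs (648,70)–(674,425), far edge (42,122)–(57,478), black pad front about (186,290).

Run:
```python
from h import *
from scipy.spatial.transform import Rotation as Ro
P=lambda o,x,y,z: onz("top",(o[0]+(x+.5)/5-.5,o[1]+(y+.5)/5-.5),z)
a=(320,200);b=(170,205)
L=[P(a,*q,.05) for q in((110,75),(147,430),(575,393),(535,40))]
R=[P(b,*q,.05) for q in((648,70),(674,425),(57,478),(42,122))]
for n,C in(("L",L),("R",R)):
    C=np.array(C); ax=(C[0]+C[1]-C[2]-C[3])/2
    if n=="R": ax=-ax
    print(n,C[:,:2].round(4).tolist(),"len",np.linalg.norm(ax).round(4),"yaw",np.arctan2(ax[1],ax[0]).round(4),"wid",np.linalg.norm(C[0]-C[1]),"ctr",C.mean(0).round(4),"gapmid",((C[0]+C[1])/2).round(4))
pl=np.array([P(a,*q,.113) for q in((541,142),(565,140),(578,270),(553,272))]); print("plate",pl.round(4).tolist(),pl.mean(0))
print("pad",P(b,186,290,.055),"dock red",P(b,103,290,.1))
print("box top",np.mean([P(a,*q,.05+.008+.066)for q in((170,108),(350,90),(380,353),(197,370))],0))
s=robot.observe();print(Ro.from_euler("xyz",s["tool_rot"]).as_matrix().round(3))
```

```text
L [[0.5993, -0.0345], [0.425, -0.0461], [0.437, -0.2544], [0.6106, -0.2459]] len 0.2101 yaw 1.626 wid 0.1746762295358415 ctr [ 0.518  -0.1452  0.05  ] gapmid [ 0.5122 -0.0403  0.05  ]
R [[0.5925, 0.071], [0.4186, 0.0624], [0.4025, 0.3611], [0.5756, 0.3708]] len 0.2997 yaw 1.6259 wid 0.17407580271187909 ctr [0.4973 0.2163 0.05  ] gapmid [0.5055 0.0667 0.05  ]
plate [[0.5536, -0.2316, 0.113], [0.5542, -0.2428, 0.113], [0.4936, -0.2449, 0.113], [0.493, -0.2333, 0.113]] [ 0.52355979 -0.23816326  0.113     ]
pad [0.49065352 0.29826713 0.055     ] dock red [0.49006539 0.32664295 0.1       ]
box top [ 0.51577893 -0.10400814  0.124     ]
[[-0.971  0.237 -0.   ]
 [ 0.237  0.971 -0.001]
 [ 0.    -0.001 -1.   ]]
```

{"name": "arm_command", "arguments": {"moves": [[[-0.035,-0.02,0],[0,0,-0.059],0.0918],[[-0.07,-0.04,0],[0,0,-0.118],0.0918],[[-0.105,-0.06,0],[0,0,-0.177],0.0918],[[-0.14,-0.08,0],[0,0,-0.236],0.0918],[[-0.175,-0.1,0],[0,0,-0.295],0.0918]]}}

```text
time: 0.6
tool_pos: [0.2716, 0.37, 0.2265]
tool_rot: [-3.141, -0.0, -3.084]
contact_force: [0.1, 1.4, 0.5]
opening: 0.0919
grip_force: 0.0
```

{"name": "arm_command", "arguments": {"moves": [[[-0.0145,-0.041,0],[0,0,0],0.0918],[[-0.029,-0.082,0],[0,0,0],0.0918],[[-0.0435,-0.123,0],[0,0,0],0.0918],[[-0.058,-0.164,0],[0,0,0],0.0918],[[-0.0725,-0.205,0],[0,0,0],0.0918]]}}

```text
time: 1.1
tool_pos: [0.3548, 0.1689, 0.2266]
tool_rot: [3.142, -0.0, -3.086]
contact_force: [0.9, 0.3, -0.6]
opening: 0.0918
grip_force: 0.0
```

{"name": "arm_command", "arguments": {"moves": [[[-0.0145,-0.041,0],[0,0,0],0.0918],[[-0.029,-0.082,0],[0,0,0],0.0918],[[-0.0435,-0.123,0],[0,0,0],0.0918],[[-0.058,-0.164,0],[0,0,0],0.0918],[[-0.0725,-0.205,0],[0,0,0],0.0918]]}}

```text
time: 1.6
tool_pos: [0.4385, -0.0319, 0.2265]
tool_rot: [3.141, -0.0, -3.087]
contact_force: [1.0, 0.4, -0.0]
opening: 0.0918
grip_force: 0.0
```

{"name": "arm_command", "arguments": {"moves": [[[-0.0145,-0.041,0],[0,0,0],0.0918],[[-0.029,-0.082,0],[0,0,0],0.0918],[[-0.0435,-0.123,0],[0,0,0],0.0918],[[-0.058,-0.164,0],[0,0,0],0.0918],[[-0.0725,-0.205,0],[0,0,0],0.0918]]}}

```text
time: 2.1
tool_pos: [0.5222, -0.2324, 0.2262]
tool_rot: [3.141, -0.001, -3.087]
contact_force: [-0.2, -0.3, -0.2]
opening: 0.0918
grip_force: 0.0
```

{"name": "arm_command", "arguments": {"moves": [[[-0.001,-0.006,0.04],[0,0,0],0.0918],[[-0.001,-0.006,0.08],[0,0,0],0.0918],[[-0.001,-0.006,0.11],[0,0,0],0.0918],[[-0.001,-0.006,0.13],[0,0,0],0.0918],[[-0.001,-0.006,0.146],[0,0,0],0.0918]]}}

```text
time: 2.6
tool_pos: [0.5224, -0.2362, 0.0785]
tool_rot: [3.14, -0.002, -3.087]
contact_force: [0.6, 0.4, -0.1]
opening: 0.0913
grip_force: 0.0
```

Run:
```python
from h import *
crop("side",240,170,130,140,4,"pics/s1.png")
s=robot.observe();print({k:np.round(s[k],3) for k in("time","tool_pos","tool_rot","contact_force","torque","opening","qpos")})
```

```text
{'time': np.float64(2.65), 'tool_pos': array([ 0.521, -0.236,  0.076]), 'tool_rot': array([ 3.138, -0.005, -3.087]), 'contact_force': array([ 0.027,  0.379, -1.532]), 'torque': array([0.02 , 0.061, 0.015]), 'opening': np.float64(0.092), 'qpos': array([-0.558,  0.586,  1.576,  0.   ,  0.986, -2.184])}
```

View pics/s1.png

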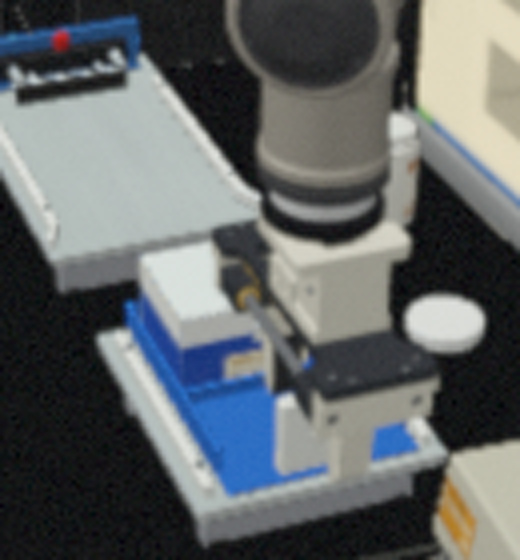

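The plate shows at about (290,430), between the front finger and the tail finger (350,440), so I can close on it.

{"name": "arm_command", "arguments": {"moves": [[[0,0,0],[0,0,0],0.05],[[0,0,0],[0,0,0],0.03],[[0,0,0],[0,0,0],0.02],[[0,0,0],[0,0,0],0.01],[[0,0,0],[0,0,0],0.0]], "squeeze": 35}}

```text
time: 3.15
tool_pos: [0.5236, -0.2368, 0.0814]
tool_rot: [-3.141, 0.001, -3.086]
contact_force: [-0.1, 0.2, 0.4]
opening: 0.0565
grip_force: 0.0
```

{"name": "arm_command", "arguments": {"moves": [[[0,0,0],[0,0,0],0],[[0,0,0],[0,0,0],0],[[0,0,0],[0,0,0],0],[[0,0,0],[0,0,0],0],[[0,0,0],[0,0,0],0]]}}

```text
time: 3.65
tool_pos: [0.5233, -0.2367, 0.0807]
tool_rot: [3.141, -0.0, -3.086]
contact_force: [0.8, 0.0, 0.1]
opening: 0.0165
grip_force: 0.0
```

```bash
cat >> h.py <<'E'
def st():
    s=robot.observe();print({k:np.round(s[k],4).tolist() for k in("time","tool_pos","tool_rot","contact_force","torque","opening","grip_force")})
E
python3 -c "from h import *;st()"
```

```text
{'time': 3.65, 'tool_pos': [0.5233, -0.2367, 0.0807], 'tool_rot': [3.1414, -0.0, -3.0864], 'contact_force': [0.7615, 0.025, 0.0545], 'torque': [0.0568, 0.0216, -0.012], 'opening': 0.0165, 'grip_force': 0.0}
```

{"name": "arm_command", "arguments": {"moves": [[[0,0,0],[0,0,0],0],[[0,0,0],[0,0,0],0],[[0,0,0],[0,0,0],0],[[0,0,0],[0,0,0],0],[[0,0,0],[0,0,0],0]]}}

```text
time: 4.15
tool_pos: [0.5233, -0.237, 0.0807]
tool_rot: [-3.141, -0.0, -3.086]
contact_force: [-1.7, -3.9, -0.0]
opening: 0.0119
grip_force: 35.0
```

```bash
python3 -c "from h import *;st()"
```

```text
{'time': 4.15, 'tool_pos': [0.5233, -0.237, 0.0807], 'tool_rot': [-3.1412, -0.0001, -3.0863], 'contact_force': [-1.7149, -3.9027, -0.0498], 'torque': [-0.5574, 0.2114, 0.1848], 'opening': 0.0119, 'grip_force': 34.9854}
```

{"name": "arm_command", "arguments": {"moves": [[[0,0.002,0],[0,0,0],0],[[0,0.006,0],[0,0,0],0],[[0,0.011,0],[0,0,0],0],[[0,0.016,0],[0,0,0],0],[[0,0.021,0],[0,0,0],0]]}}

```text
time: 4.65
tool_pos: [0.5223, -0.2151, 0.0807]
tool_rot: [3.142, 0.0, -3.086]
contact_force: [-0.4, -4.6, -1.0]
opening: 0.0118
grip_force: 35.0
```

{"name": "arm_command", "arguments": {"moves": [[[0,0.005,0],[0,0,0],0],[[0,0.01,0],[0,0,0],0],[[0,0.015,0],[0,0,0],0],[[0,0.02,0],[0,0,0],0],[[0,0.025,0],[0,0,0],0]]}}

```text
time: 5.15
tool_pos: [0.5208, -0.1904, 0.0807]
tool_rot: [-3.142, 0.0, -3.086]
contact_force: [0.3, -2.7, -0.9]
opening: 0.0115
grip_force: 35.0
```

```bash
python3 -c "from h import *;st()"
```

```text
{'time': 5.15, 'tool_pos': [0.5208, -0.1904, 0.0807], 'tool_rot': [-3.1415, 0.0002, -3.0864], 'contact_force': [0.2612, -2.6642, -0.8924], 'torque': [-0.7425, -0.0802, 0.0257], 'opening': 0.0115, 'grip_force': 34.9881}
```

{"name": "arm_command", "arguments": {"moves": [[[0,0.005,0],[0,0,0],0],[[0,0.01,0],[0,0,0],0],[[0,0.015,0],[0,0,0],0],[[0,0.02,0],[0,0,0],0],[[0,0.025,0],[0,0,0],0]]}}

```text
time: 5.65
tool_pos: [0.5195, -0.1655, 0.0808]
tool_rot: [-3.141, 0.0, -3.086]
contact_force: [0.8, -3.8, 0.5]
opening: 0.0119
grip_force: 35.0
```

{"name": "arm_command", "arguments": {"moves": [[[0,0.005,0],[0,0,0],0],[[0,0.01,0],[0,0,0],0],[[0,0.015,0],[0,0,0],0],[[0,0.02,0],[0,0,0],0],[[0,0.025,0],[0,0,0],0]]}}

```text
time: 6.15
tool_pos: [0.5181, -0.1405, 0.0808]
tool_rot: [-3.141, 0.0, -3.086]
contact_force: [-0.3, -5.8, 1.0]
opening: 0.0118
grip_force: 35.0
```

```bash
python3 -c "from h import *;st();crop('side',220,160,140,140,4,'pics/s2.png')"
```

```text
{'time': 6.15, 'tool_pos': [0.5181, -0.1405, 0.0808], 'tool_rot': [-3.1414, 0.0003, -3.0864], 'contact_force': [-0.3213, -5.8073, 0.9915], 'torque': [-1.0791, -0.0028, -0.0089], 'opening': 0.0118, 'grip_force': 34.9929}
```

View pics/s2.png

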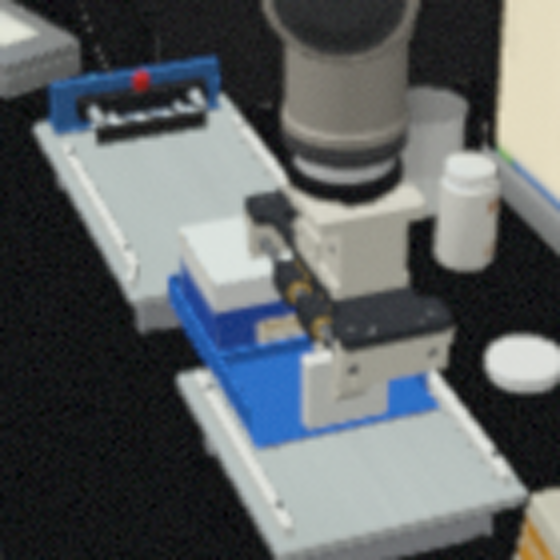

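The tray is level over the gap. The nose is just short of the receiving edge at about (180,280), and it lines up with the guides.

{"name": "arm_command", "arguments": {"moves": [[[0,0.005,0],[0,0,0],0],[[0,0.01,0],[0,0,0],0],[[0,0.015,0],[0,0,0],0],[[0,0.02,0],[0,0,0],0],[[0,0.025,0],[0,0,0],0]]}}

```text
time: 6.7
tool_pos: [0.5167, -0.1157, 0.0808]
tool_rot: [-3.141, 0.0, -3.086]
contact_force: [0.2, -4.5, 1.8]
opening: 0.0121
grip_force: 35.0
```

```bash
python3 -c "from h import *;st()"
```

```text
{'time': 6.7, 'tool_pos': [0.5167, -0.1157, 0.0808], 'tool_rot': [-3.1413, 0.0002, -3.0862], 'contact_force': [0.1558, -4.5478, 1.7777], 'torque': [-1.3269, -0.0432, 0.0039], 'opening': 0.0121, 'grip_force': 35.001}
```

{"name": "arm_command", "arguments": {"moves": [[[0,0.004,0],[0,0,0],0],[[0,0.008,0],[0,0,0],0],[[0,0.012,0],[0,0,0],0],[[0,0.016,0],[0,0,0],0],[[0,0.02,0],[0,0,0],0]]}}

```text
time: 7.2
tool_pos: [0.5155, -0.0956, 0.0807]
tool_rot: [3.141, -0.0, -3.086]
contact_force: [0.1, -4.4, 2.0]
opening: 0.0121
grip_force: 35.0
```

{"name": "arm_command", "arguments": {"moves": [[[0,0.004,0],[0,0,0],0],[[0,0.008,0],[0,0,0],0],[[0,0.012,0],[0,0,0],0],[[0,0.016,0],[0,0,0],0],[[0,0.02,0],[0,0,0],0]]}}

```text
time: 7.7
tool_pos: [0.5143, -0.0755, 0.0806]
tool_rot: [3.141, -0.0, -3.086]
contact_force: [-0.8, -3.9, 0.6]
opening: 0.0116
grip_force: 35.0
```

```bash
python3 -c "from h import *;st()"
```

```text
{'time': 7.7, 'tool_pos': [0.5143, -0.0755, 0.0806], 'tool_rot': [3.1413, -0.0002, -3.0865], 'contact_force': [-0.8034, -3.8797, 0.5751], 'torque': [-0.8148, -0.112, -0.0716], 'opening': 0.0116, 'grip_force': 34.9899}
```

{"name": "arm_command", "arguments": {"moves": [[[0,0.005,0],[0,0,0],0],[[0,0.01,0],[0,0,0],0],[[0,0.015,0],[0,0,0],0],[[0,0.02,0],[0,0,0],0],[[0,0.025,0],[0,0,0],0]]}}

```text
time: 8.2
tool_pos: [0.5129, -0.0504, 0.0806]
tool_rot: [3.141, -0.0, -3.086]
contact_force: [-0.9, -4.2, 0.1]
opening: 0.0121
grip_force: 35.0
```

{"name": "arm_command", "arguments": {"moves": [[[0,0.005,0],[0,0,0],0],[[0,0.01,0],[0,0,0],0],[[0,0.015,0],[0,0,0],0],[[0,0.02,0],[0,0,0],0],[[0,0.025,0],[0,0,0],0]]}}

```text
time: 8.7
tool_pos: [0.5116, -0.0256, 0.0807]
tool_rot: [3.141, -0.0, -3.086]
contact_force: [0.8, -4.2, -0.2]
opening: 0.0119
grip_force: 35.0
```

```bash
python3 -c "from h import *;st();crop('top',170,200,190,120,4,'pics/t2.png')"
```

```text
{'time': 8.7, 'tool_pos': [0.5116, -0.0256, 0.0807], 'tool_rot': [3.1415, -0.0001, -3.0864], 'contact_force': [0.7835, -4.2328, -0.174], 'torque': [-0.7124, -0.0438, -0.0718], 'opening': 0.0119, 'grip_force': 34.989}
```

View pics/t2.png

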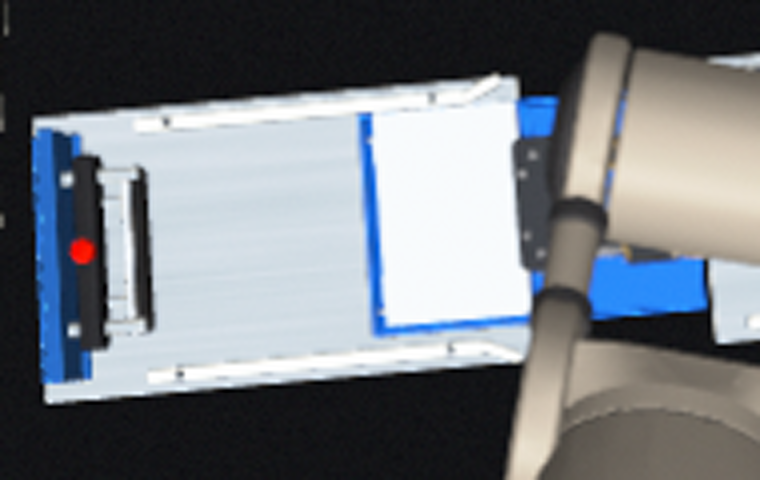

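The nose is between the guides at (362–378,113–335), running about 1–2 mm toward +x. I'll nudge it 1 mm sideways while advancing.

{"name": "arm_command", "arguments": {"moves": [[[0.0002,0.005,0],[0,0,0],0],[[0.0004,0.01,0],[0,0,0],0],[[0.0006,0.015,0],[0,0,0],0],[[0.0008,0.02,0],[0,0,0],0],[[0.001,0.025,0],[0,0,0],0]]}}

```text
time: 9.25
tool_pos: [0.5092, -0.0007, 0.0807]
tool_rot: [3.142, -0.0, -3.086]
contact_force: [-0.5, -3.4, -1.1]
opening: 0.0121
grip_force: 35.0
```

{"name": "arm_command", "arguments": {"moves": [[[0,0.005,0],[0,0,0],0],[[0,0.01,0],[0,0,0],0],[[0,0.015,0],[0,0,0],0],[[0,0.02,0],[0,0,0],0],[[0,0.025,0],[0,0,0],0]]}}

```text
time: 9.75
tool_pos: [0.5079, 0.0243, 0.0807]
tool_rot: [3.141, -0.0, -3.086]
contact_force: [-0.5, -3.9, -0.4]
opening: 0.0118
grip_force: 35.0
```

{"name": "arm_command", "arguments": {"moves": [[[0,0.005,0],[0,0,0],0],[[0,0.01,0],[0,0,0],0],[[0,0.015,0],[0,0,0],0],[[0,0.02,0],[0,0,0],0],[[0,0.025,0],[0,0,0],0]]}}

```text
time: 10.25
tool_pos: [0.5065, 0.0492, 0.0807]
tool_rot: [3.141, -0.0, -3.086]
contact_force: [0.3, -3.6, -0.2]
opening: 0.0121
grip_force: 35.0
```

```bash
python3 -c "from h import *;st()"
```

```text
{'time': 10.25, 'tool_pos': [0.5065, 0.0492, 0.0807], 'tool_rot': [3.1415, -0.0001, -3.0864], 'contact_force': [0.2637, -3.6132, -0.2254], 'torque': [-0.7243, -0.0306, -0.0156], 'opening': 0.0121, 'grip_force': 34.9887}
```

{"name": "arm_command", "arguments": {"moves": [[[0,0.004,0],[0,0,0],0],[[0,0.008,0],[0,0,0],0],[[0,0.012,0],[0,0,0],0],[[0,0.016,0],[0,0,0],0],[[0,0.02,0],[0,0,0],0]]}}

```text
time: 10.75
tool_pos: [0.5054, 0.0691, 0.0807]
tool_rot: [3.142, -0.0, -3.086]
contact_force: [-0.6, -3.7, -1.1]
opening: 0.0118
grip_force: 35.0
```

{"name": "arm_command", "arguments": {"moves": [[[0,0.002,0],[0,0,0],0],[[0,0.004,0],[0,0,0],0],[[0,0.006,0],[0,0,0],0],[[0,0.008,0],[0,0,0],0],[[0,0.01,0],[0,0,0],0]]}}

```text
time: 11.25
tool_pos: [0.5049, 0.0789, 0.0807]
tool_rot: [3.142, -0.0, -3.086]
contact_force: [0.2, -4.3, -1.0]
opening: 0.0114
grip_force: 35.0
```

```bash
python3 -c "from h import *;st();crop('top',170,200,190,120,4,'pics/t3.png')"
```

```text
{'time': 11.25, 'tool_pos': [0.5049, 0.0789, 0.0807], 'tool_rot': [3.1415, -0.0, -3.0865], 'contact_force': [0.2077, -4.2544, -0.9767], 'torque': [-0.6152, -0.0808, -0.0504], 'opening': 0.0114, 'grip_force': 34.9884}
```

View pics/t3.png

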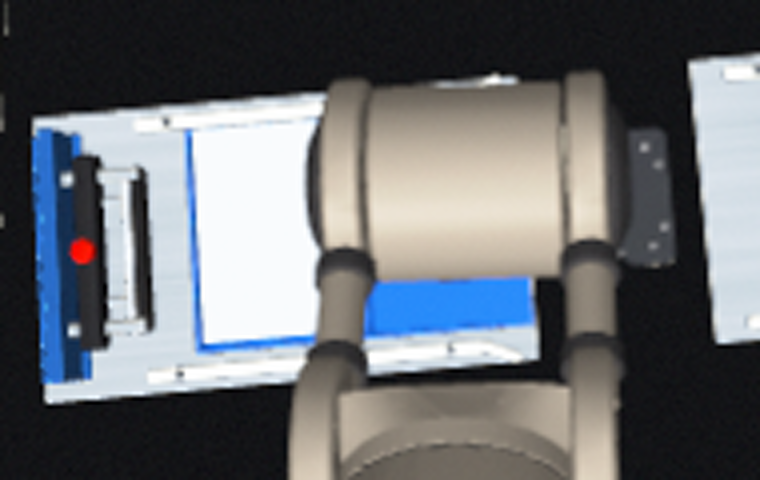

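The nose edge is at about column 190 and the pad face at 152, so roughly 20–25 mm remain.

{"name": "arm_command", "arguments": {"moves": [[[0,0.0025,0],[0,0,0],0],[[0,0.005,0],[0,0,0],0],[[0,0.0075,0],[0,0,0],0],[[0,0.01,0],[0,0,0],0],[[0,0.012,0],[0,0,0],0]]}}

```text
time: 11.8
tool_pos: [0.5042, 0.091, 0.0807]
tool_rot: [3.141, 0.0, -3.086]
contact_force: [-0.7, -3.8, -1.2]
opening: 0.0117
grip_force: 35.0
```

{"name": "arm_command", "arguments": {"moves": [[[0,0.001,0],[0,0,0],0],[[0,0.002,0],[0,0,0],0],[[0,0.003,0],[0,0,0],0],[[0,0.004,0],[0,0,0],0],[[0,0.005,0],[0,0,0],0]]}}

```text
time: 12.3
tool_pos: [0.504, 0.0958, 0.0807]
tool_rot: [3.142, 0.0, -3.086]
contact_force: [0.5, -4.0, -1.7]
opening: 0.0119
grip_force: 35.0
```

```bash
python3 -c "from h import *;st()"
```

```text
{'time': 12.3, 'tool_pos': [0.504, 0.0958, 0.0807], 'tool_rot': [3.1415, 0.0, -3.0864], 'contact_force': [0.4911, -3.9946, -1.6564], 'torque': [-0.6153, -0.1048, -0.0127], 'opening': 0.0119, 'grip_force': 34.988}
```

{"name": "arm_command", "arguments": {"moves": [[[0,0.001,0],[0,0,0],0],[[0,0.0018,0],[0,0,0],0],[[0,0.0026,0],[0,0,0],0],[[0,0.0033,0],[0,0,0],0],[[0,0.004,0],[0,0,0],0]]}}

```text
time: 12.8
tool_pos: [0.5038, 0.0998, 0.0807]
tool_rot: [3.142, -0.0, -3.086]
contact_force: [-0.3, -4.2, -1.6]
opening: 0.0119
grip_force: 35.0
```

```bash
python3 -c "from h import *;st()"
```

```text
{'time': 12.8, 'tool_pos': [0.5038, 0.0998, 0.0807], 'tool_rot': [3.1415, -0.0, -3.0864], 'contact_force': [-0.2967, -4.1989, -1.6147], 'torque': [-0.725, -0.044, -0.0148], 'opening': 0.0119, 'grip_force': 34.9882}
```

{"name": "arm_command", "arguments": {"moves": [[[0,0.0008,0],[0,0,0],0],[[0,0.0014,0],[0,0,0],0],[[0,0.002,0],[0,0,0],0],[[0,0.0025,0],[0,0,0],0],[[0,0.003,0],[0,0,0],0]]}}

```text
time: 13.3
tool_pos: [0.5036, 0.1028, 0.0807]
tool_rot: [3.142, -0.0, -3.086]
contact_force: [0.1, -3.3, -2.4]
opening: 0.0111
grip_force: 35.0
```

{"name": "arm_command", "arguments": {"moves": [[[0,0.0008,0.0001],[0,0,0],0],[[0,0.0014,0.0002],[0,0,0],0],[[0,0.002,0.0003],[0,0,0],0],[[0,0.0025,0.0003],[0,0,0],0],[[0,0.003,0.0003],[0,0,0],0]]}}

```text
time: 13.8
tool_pos: [0.5036, 0.1056, 0.0806]
tool_rot: [-3.141, 0.001, -3.086]
contact_force: [0.7, -5.1, 1.5]
opening: 0.0119
grip_force: 35.0
```

{"name": "arm_command", "arguments": {"moves": [[[0,0.0004,0],[0,0,0],0],[[0,0.0008,0],[0,0,0],0],[[0,0.0012,0],[0,0,0],0],[[0,0.0016,0],[0,0,0],0],[[0,0.002,0],[0,0,0],0]]}}

```text
time: 14.3
tool_pos: [0.5037, 0.1073, 0.0807]
tool_rot: [-3.141, 0.001, -3.086]
contact_force: [1.6, -7.0, 1.8]
opening: 0.0118
grip_force: 35.0
```

{"name": "arm_command", "arguments": {"moves": [[[0,0.0003,0],[0,0,0],0],[[0,0.0006,0],[0,0,0],0],[[0,0.0009,0],[0,0,0],0],[[0,0.0012,0],[0,0,0],0],[[0,0.0012,0],[0,0,0],0]]}}

```text
time: 14.8
tool_pos: [0.5037, 0.1082, 0.0807]
tool_rot: [-3.14, 0.001, -3.086]
contact_force: [1.2, -8.4, 1.3]
opening: 0.0116
grip_force: 35.0
```

{"name": "arm_command", "arguments": {"moves": [[[0,0,0],[0,0,0],0],[[0,0,0],[0,0,0],0],[[0,0,0],[0,0,0],0],[[0,0,0],[0,0,0],0],[[0,0,0],[0,0,0],0]]}}

```text
time: 15.3
tool_pos: [0.5037, 0.1082, 0.0807]
tool_rot: [-3.141, 0.001, -3.086]
contact_force: [0.8, -8.2, 1.5]
opening: 0.012
grip_force: 35.0
```

{"name": "arm_command", "arguments": {"moves": [[[0,0.0003,0],[0,0,0],0],[[0,0.0006,0],[0,0,0],0],[[0,0.0009,0],[0,0,0],0],[[0,0.0012,0],[0,0,0],0],[[0,0.0012,0],[0,0,0],0]]}}

```text
time: 15.8
tool_pos: [0.5037, 0.109, 0.0807]
tool_rot: [-3.14, 0.001, -3.086]
contact_force: [0.5, -11.1, 1.8]
opening: 0.0116
grip_force: 35.0
```

```bash
python3 -c "from h import *;st()"
```

```text
{'time': 15.8, 'tool_pos': [0.5037, 0.109, 0.0807], 'tool_rot': [-3.1399, 0.0008, -3.0861], 'contact_force': [0.5216, -11.077, 1.766], 'torque': [-1.5124, -0.0232, 0.0321], 'opening': 0.0116, 'grip_force': 34.9841}
```

{"name": "arm_command", "arguments": {"moves": [[[0,0.0002,0],[0,0,0],0],[[0,0.0004,0],[0,0,0],0],[[0,0.0006,0],[0,0,0],0],[[0,0.0008,0],[0,0,0],0],[[0,0.0009,0],[0,0,0],0]]}}

```text
time: 16.3
tool_pos: [0.5036, 0.1095, 0.0807]
tool_rot: [-3.139, 0.001, -3.086]
contact_force: [0.1, -11.5, 1.9]
opening: 0.0119
grip_force: 35.0
```

{"name": "arm_command", "arguments": {"moves": [[[0,0,0],[0,0,0],0],[[0,0,0],[0,0,0],0],[[0,0,0],[0,0,0],0],[[0,0,0],[0,0,0],0],[[0,0,0],[0,0,0],0]]}}

```text
time: 16.8
tool_pos: [0.5036, 0.1095, 0.0807]
tool_rot: [-3.139, 0.001, -3.086]
contact_force: [1.5, -12.2, 2.1]
opening: 0.012
grip_force: 35.0
```

```bash
python3 -c "from h import *;st()"
```

```text
{'time': 16.8, 'tool_pos': [0.5036, 0.1095, 0.0807], 'tool_rot': [-3.1395, 0.0007, -3.0862], 'contact_force': [1.5036, -12.2128, 2.1455], 'torque': [-1.756, -0.0613, 0.0858], 'opening': 0.012, 'grip_force': 34.9853}
```

{"name": "arm_command", "arguments": {"moves": [[[0,0.0002,0],[0,0,0],0],[[0,0.0004,0],[0,0,0],0],[[0,0.0005,0],[0,0,0],0],[[0,0.0005,0],[0,0,0],0],[[0,0.0005,0],[0,0,0],0]]}}

```text
time: 17.3
tool_pos: [0.5036, 0.1099, 0.0807]
tool_rot: [-3.139, 0.001, -3.086]
contact_force: [0.8, -13.7, 1.7]
opening: 0.012
grip_force: 35.0
```

{"name": "arm_command", "arguments": {"moves": [[[0,0,0],[0,0,0],0],[[0,0,0],[0,0,0],0],[[0,0,0],[0,0,0],0],[[0,0,0],[0,0,0],0],[[0,0,0],[0,0,0],0]]}}

```text
time: 17.8
tool_pos: [0.5036, 0.1098, 0.0807]
tool_rot: [-3.139, 0.001, -3.086]
contact_force: [0.9, -13.5, 2.2]
opening: 0.0116
grip_force: 35.0
```

Run:
```python
from h import *
F=[]
for i in range(6):
    robot.read_camera("top"); F.append(robot.observe()["contact_force"])
print(np.mean(F,0),np.std(F,0)); st()
```

```text
[  0.62763085 -13.17172569   1.75432004] [0.58974869 0.55069424 0.36435752]
{'time': 18.1, 'tool_pos': [0.5036, 0.1099, 0.0807], 'tool_rot': [-3.1392, 0.0008, -3.0862], 'contact_force': [1.159, -13.7498, 1.9509], 'torque': [-1.8251, -0.0006, 0.1003], 'opening': 0.0118, 'grip_force': 34.9862}
```

{"name": "arm_command", "arguments": {"moves": [[[0,-0.0003,0],[0,0,0],0],[[0,-0.0006,0],[0,0,0],0],[[0,-0.0009,0],[0,0,0],0],[[0,-0.0012,0],[0,0,0],0],[[0,-0.0015,0],[0,0,0],0]]}}

```text
time: 18.6
tool_pos: [0.5036, 0.1097, 0.0806]
tool_rot: [-3.141, 0.001, -3.086]
contact_force: [0.0, -4.6, 0.7]
opening: 0.0121
grip_force: 35.0
```

```bash
python3 -c "from h import *;st()"
```

```text
{'time': 18.6, 'tool_pos': [0.5036, 0.1097, 0.0806], 'tool_rot': [-3.1413, 0.0008, -3.0864], 'contact_force': [0.0362, -4.6419, 0.7073], 'torque': [-0.8798, 0.0039, 0.0658], 'opening': 0.0121, 'grip_force': 34.982}
```

{"name": "arm_command", "arguments": {"moves": [[[0,-0.0003,0],[0,0,0],0],[[0,-0.0006,0],[0,0,0],0],[[0,-0.0009,0],[0,0,0],0],[[0,-0.0012,0],[0,0,0],0],[[0,-0.0013,0],[0,0,0],0]]}}

```text
time: 19.1
tool_pos: [0.5035, 0.1091, 0.0806]
tool_rot: [3.141, 0.001, -3.086]
contact_force: [1.6, -1.4, 2.7]
opening: 0.012
grip_force: 35.0
```

```bash
python3 -c "from h import *;st()"
```

```text
{'time': 19.1, 'tool_pos': [0.5035, 0.1091, 0.0806], 'tool_rot': [3.141, 0.0008, -3.0864], 'contact_force': [1.5843, -1.3857, 2.6673], 'torque': [-0.3593, -0.1406, 0.0628], 'opening': 0.012, 'grip_force': 34.9836}
```

{"name": "arm_command", "arguments": {"moves": [[[0,-0.0002,0],[0,0,0],0],[[0,-0.0004,0],[0,0,0],0],[[0,-0.0005,0],[0,0,0],0],[[0,-0.0005,0],[0,0,0],0],[[0,-0.0005,0],[0,0,0],0]], "squeeze": 5}}

```text
time: 19.6
tool_pos: [0.5035, 0.1086, 0.0806]
tool_rot: [3.141, 0.001, -3.086]
contact_force: [0.9, 2.0, 3.9]
opening: 0.0124
grip_force: 5.0
```

```bash
python3 -c "from h import *;st()"
```

```text
{'time': 19.6, 'tool_pos': [0.5035, 0.1086, 0.0806], 'tool_rot': [3.1411, 0.0006, -3.0864], 'contact_force': [0.8971, 1.9667, 3.925], 'torque': [0.157, -0.227, 0.0389], 'opening': 0.0124, 'grip_force': 4.9994}
```

{"name": "arm_command", "arguments": {"moves": [[[0,0.0001,0],[0,0,0],0.015],[[0,0.0002,0],[0,0,0],0.02],[[0,0.0002,0],[0,0,0],0.03],[[0,0.0002,0],[0,0,0],0.04],[[0,0.0002,0],[0,0,0],0.05]]}}

```text
time: 20.1
tool_pos: [0.5031, 0.1084, 0.0803]
tool_rot: [3.142, -0.0, -3.086]
contact_force: [-0.9, 0.7, 0.7]
opening: 0.0395
grip_force: 0.0
```

{"name": "arm_command", "arguments": {"moves": [[[0,0,0],[0,0,0],0.06],[[0,0,0],[0,0,0],0.07],[[0,0,0],[0,0,0],0.07],[[0,0,0],[0,0,0],0.07],[[0,0,0],[0,0,0],0.07]]}}

```text
time: 20.6
tool_pos: [0.5033, 0.1084, 0.0804]
tool_rot: [3.142, 0.0, -3.086]
contact_force: [0.1, -0.6, 0.5]
opening: 0.0699
grip_force: 0.0
```

```bash
python3 -c "from h import *;st()"
```

```text
{'time': 20.6, 'tool_pos': [0.5033, 0.1084, 0.0804], 'tool_rot': [3.1415, 0.0, -3.0864], 'contact_force': [0.1343, -0.5846, 0.4659], 'torque': [-0.0062, 0.0075, 0.0457], 'opening': 0.0699, 'grip_force': 0.0}
```

Released with no contact left. Now straight up, then back away from the view.

{"name": "arm_command", "arguments": {"moves": [[[0,0,-0.015],[0,0,0],0.07],[[0,0,-0.04],[0,0,0],0.07],[[0,0,-0.07],[0,0,0],0.07],[[0,0,-0.1],[0,0,0],0.07],[[0,0,-0.13],[0,0,0],0.07]]}}

```text
time: 21.1
tool_pos: [0.5031, 0.1084, 0.2116]
tool_rot: [3.141, -0.0, -3.086]
contact_force: [0.2, 0.7, -0.0]
opening: 0.0698
grip_force: 0.0
```

{"name": "arm_command", "arguments": {"moves": [[[0,-0.035,0],[0,0,0],0.07],[[0,-0.07,0],[0,0,0],0.07],[[0,-0.105,0],[0,0,0],0.07],[[0,-0.14,0],[0,0,0],0.07],[[0,-0.17,0],[0,0,0],0.07]]}}

```text
time: 21.6
tool_pos: [0.5125, -0.063, 0.2105]
tool_rot: [-3.141, 0.0, -3.087]
contact_force: [0.2, -0.8, 0.6]
opening: 0.07
grip_force: 0.0
```

```bash
python3 -c "from h import *;st();crop('top',170,200,190,120,4,'pics/t4.png');crop('side',210,150,140,110,5,'pics/s4.png')"
```

```text
{'time': 21.6, 'tool_pos': [0.5125, -0.063, 0.2105], 'tool_rot': [-3.1415, 0.0002, -3.0868], 'contact_force': [0.2231, -0.7675, 0.5644], 'torque': [0.0174, 0.0019, 0.0083], 'opening': 0.07, 'grip_force': 0.0}
```

View pics/t4.png

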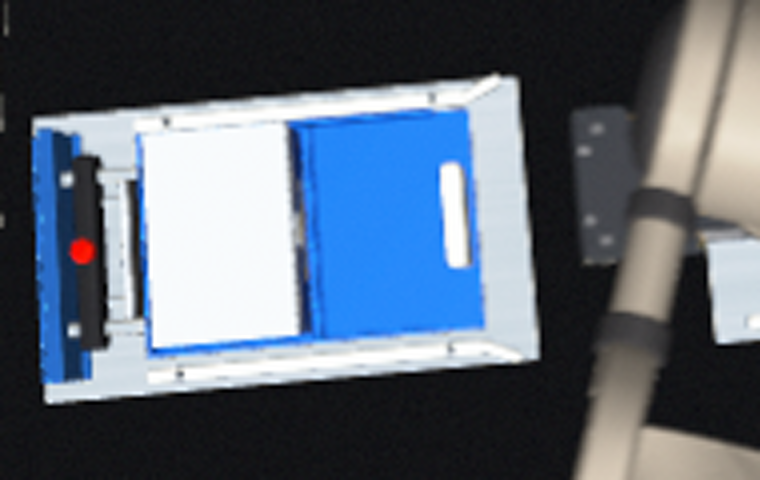

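View pics/s4.png

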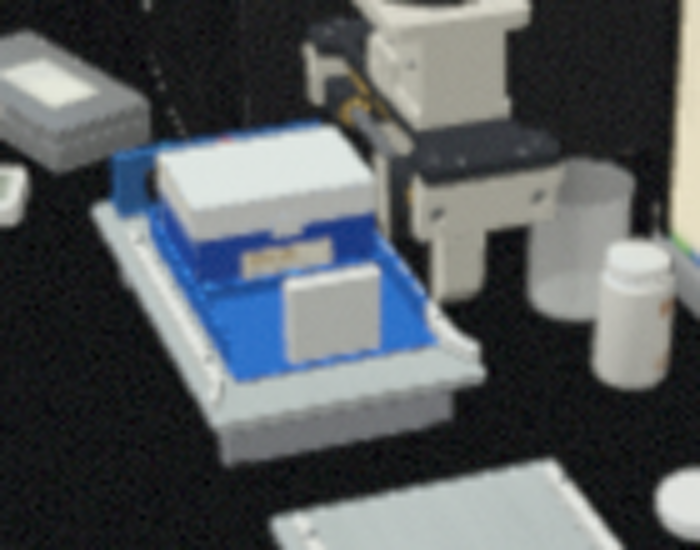

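The tray is flat on the receiving deck between the guides. Its nose is against the pad (column about 140), the tip box is in its bay, and the gripper is well clear.

```bash
python3 -c "
from h import *
print(onz('top',(170+453.5/4-.5,200+215.5/4-.5),.113)); print(robot.hand_in())"
```

```text
[0.50431402 0.10823322 0.113     ]
the job is handed in; nothing more can be done
None
```

The job is handed in: the tray crossed the gap level, was pushed against the pad with an estimated 9 N (from the wrist force, less sliding friction), and was let go resting against it with the tip box in its bay.

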